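# Fetch the scraper from the crowded rack and clear the sorting plate

## Robot

A 6-joint arm with a two-finger parallel gripper is mounted at the origin on the work surface. World frame = base frame: x ahead of the robot, y to its left, z up, the work surface at z = 0. Lengths are in m, angles in rad, forces in N, time in s.
With the tool pointing down it reaches from about 0.35 to 0.975 m from the base axis. Payload 4.9 kg.
Tool frame: the origin (TCP) lies at the very end of the fingers, on their centre line; the grasp point (between the pads) lies 19 mm behind it; x points along the fingers, y is the direction in which the jaws open and shut, and the axes are right-handed (so a half turn about x gives the same grasp; the last joint's range is limited). The gripper opens to 85 mm and grips with 20 to 120 N. Pads are 22 mm wide; open, the fingers measure 114 mm over their backs; the gripper's body (76 mm by 85 mm) begins 54 mm behind the grasp point. The pads swing forward as they close: fully open they stand 13 mm farther back than shut.
Start: joints at [-1.373, 0.053, 1.613, -0, 1.476, -0.119], TCP at [0.195, -0.594, 0.231] pointing down, gripper open.
Joint ranges: [-3.01, 3.01], [-1.01, 2.22], [0.06, 2.58], [-1.02, 4.17], [0.09, 2.62], [-3.14, 3.14]. Speed limits (rad/s): [2.57, 2.57, 3.14, 3.14, 3.14, 3.14].

## Interface

Orientations are given as a unit quaternion [w, x, y, z].
In Python, from rig import get_obs, eyes, workorder gives the robot as it stands.
- The arm moves only by the tool carry_out, never from a script. Its argument "motion" is a list of rows, each an object with "linear": the shift along the world's x, y, z in units of 100 mm (1.0 is 100 mm), a list of three; "angular": the turn, a rotation vector about the world's x, y, z in units of 0.5 rad (1.0 is 0.5 rad), a list of three; "jaw": the opening, from -1 (shut) to 1 (fully open), so that 0 is half open. A call has 1 to 20 rows; each row shifts and turns the pose as measured when the row begins; what a row does not reach is not made up. A row lasts 1/10 s, in which the tool goes at most 50 mm and 8.59 degrees, less where a joint would pass 70% of its speed; a pose out of reach is approached as far as the arm can. A call with a number of a shift or a turn outside -1 to 1 is refused whole. A call with a gripper value outside its range is refused whole. The fingers move at their own pace and stop on an object; the grip force is fixed at half the most. Time passes only in rows, so rows that do not move let the fingers close. It gives the time, the measured TCP pose, the force and the opening at its end, in the units of the state.
- get_obs(): the state, without advancing time (a new reading comes with each control period).
- eyes.snapshot(name): name is "side" or "top"; returns a dict with "pixels" (480x640x3 uint8, red, green, blue), "intrinsics" (3x3 intrinsics, pixels), "rvec" (rotation vector, rad) and "tvec" (3), from world to camera coordinates, as OpenCV has them. Camera axes: x right, y down, z forward; pixel columns grow to the right and rows downward; lengths in m; the calibration is good to about 2 mm. A picture is of the moment at which its call begins. There is no depth.
- workorder.sign_off(): hands the job in, once; it reports no verdict.
The state is a dict: "clock": time; "joints": joint angles; "qvel": joint speeds; "effort": joint torques, N m; "ee_pos": TCP position; "orientation": TCP orientation; "ft_force": force on the tool from outside, world axes, zero at the start; "ft_torque": the same for the moment, N m; "finger_gap": finger opening in m.
Only numpy, scipy, OpenCV 4.12 (cv2) and the standard library are available. Lean on these libraries where they do the work, as an engineer would, in place of code of your own. Each camera call takes 0.05 s, during which the arm holds its last target.

## Task

Take the scraper block (the tool with the rectangular wooden handle) out of the crowded rack without disturbing the tubes and the other tool around it, and use it to sweep all four stone chips off the sorting plate into the catch tray at its end; move the chips only with the scraper. Then stand the scraper upright, flat on its foot, in the steel dish.

Things in the scene. Friction and masses are not known exactly. Their poses are not given: they have to be found in the camera images.
- scraper_mid (a point): Scraper block, loose, 130 mm tall, 0.18 kg, upright in a rack slot. Foot: grey block 90 (its x) x 30 (y) x 48 mm high. From its middle rises a wooden handle of RECTANGULAR section, 30 (x) x 20 mm (y), flat top, 48 to 130 mm up. Point: on its axis half-way up, 65 mm above the underside; z up. Tubes stand 14 mm from the handle's y sides; the free lane for fingers is on its two x sides.
- rake_mid (a point): The other tool in the rack, to be left alone: a rake with the same grey foot length but notched teeth, and a ROUND wooden handle (20 mm) with a 34 mm ball on top, 135 mm tall. Point on its axis 65 mm above its underside, z up.
- rack: White rack block, fixed, 240 (x) x 130 (y) x 50 mm high, origin under its centre. Two slots 99 x 39 mm, 42 mm deep, at x = -54 and +54 mm, y = 0, long along x: scraper in either one, rake in the other, x axes parallel to the rack's. Six tube wells at x = -54, 0, +54, y = -41, +41 mm. The lane along x between the tube caps is 49 mm wide.
- stage: Sorting stage, fixed; origin at table height, z up, x the sweeping direction from plate to tray. Aluminium plate, top 45 mm above the table, spans x = -115 to +95 mm; a rail 8 mm thick, 12 mm high along each long side leaves a channel 106 mm wide (y = -53 to +53 mm). The plate's ends are open; at the +x end adjoins the lower catch tray.
- plate (a point): Centre of the plate's top surface (45 mm above the table), axes as the stage.
- tray (a point): Centre of the inner floor (4 mm above the table) of the white catch tray beyond the plate's +x end, axes as the stage. Inside it spans x = -61 to +61 mm and y = -69 to +69 mm; its walls rise to 32 mm above the table, 13 mm lower than the plate.
- dish_in (a point): Centre of the inner floor (4 mm above the table) of a square steel dish, fixed, between the rack and the stage. Inside 142 x 142 mm, 4 mm walls 22 mm above the table.
- chip0_mid (a point): One of four loose flat dark stone chips, many-sided, about 39 mm across and 10 mm thick, 22 g, lying on the plate. Point at its centre, 5 mm above its underside.
- chip1_mid (a point): One of four loose flat dark stone chips, many-sided, about 36 mm across and 10 mm thick, 22 g, lying on the plate. Point at its centre, 5 mm above its underside.
- chip2_mid (a point): One of four loose flat dark stone chips, many-sided, about 35 mm across and 10 mm thick, 22 g, lying on the plate. Point at its centre, 5 mm above its underside.
- chip3_mid (a point): One of four loose flat dark stone chips, many-sided, about 38 mm across and 10 mm thick, 22 g, lying on the plate. Point at its centre, 5 mm above its underside.
- tube0_mid (a point): A capped sample tube, 120 mm tall, 30 mm across, cap 33 mm across and 20 mm high, loose and upright in a well of the rack, its top 128 mm above the table. Point on its axis half-way up (60 mm above its underside), z up.
- tube1_mid (a point): A capped sample tube, 120 mm tall, 30 mm across, cap 33 mm across and 20 mm high, loose and upright in a well of the rack, its top 128 mm above the table. Point on its axis half-way up (60 mm above its underside), z up.
- tube2_mid (a point): A capped sample tube, 120 mm tall, 30 mm across, cap 33 mm across and 20 mm high, loose and upright in a well of the rack, its top 128 mm above the table. Point on its axis half-way up (60 mm above its underside), z up.
- tube3_mid (a point): A capped sample tube, 120 mm tall, 30 mm across, cap 33 mm across and 20 mm high, loose and upright in a well of the rack, its top 128 mm above the table. Point on its axis half-way up (60 mm above its underside), z up.
- tube4_mid (a point): A capped sample tube, 120 mm tall, 30 mm across, cap 33 mm across and 20 mm high, loose and upright in a well of the rack, its top 128 mm above the table. Point on its axis half-way up (60 mm above its underside), z up.
- tube5_mid (a point): A capped sample tube, 120 mm tall, 30 mm across, cap 33 mm across and 20 mm high, loose and upright in a well of the rack, its top 128 mm above the table. Point on its axis half-way up (60 mm above its underside), z up.
Not all that is in view belongs to the job. What is shaped like the part that bears scraper_mid but purple is not meant.

How it is judged:
On the way, in this order (a step that is already met when the one before it is completed fails the run):
1. the scraper is lifted out of the rack (z of scraper_mid in the frame of rack above 0.125 m), for 0.1 s.
2. all four chips lie in the catch tray (x of chip0_mid in the frame of tray between -0.064 and 0.064 m and y of chip0_mid in the frame of tray between -0.07 and 0.07 m and z of each of chip0_mid, chip1_mid, chip2_mid, chip3_mid in the frame of tray below 0.034 m and x of chip1_mid in the frame of tray between -0.064 and 0.064 m and y of chip1_mid in the frame of tray between -0.07 and 0.07 m and x of chip2_mid in the frame of tray between -0.064 and 0.064 m and y of chip2_mid in the frame of tray between -0.07 and 0.07 m and x of chip3_mid in the frame of tray between -0.064 and 0.064 m and y of chip3_mid in the frame of tray between -0.07 and 0.07 m), for 0.2 s.
At the end, for the whole second after the job is handed in: All four chips lie in the catch tray; the scraper stands still and upright (within 0.12 rad) on the dish's floor, its axis within 58 mm of the dish's centre along each dish axis; the six tubes and the rake are upright (within 0.2 rad) in the rack, within 20 mm of where they were (all of step 2 and x of scraper_mid in the frame of dish_in between -0.058 and 0.058 m and y of scraper_mid in the frame of dish_in between -0.058 and 0.058 m and z of scraper_mid in the frame of dish_in between 0.055 and 0.075 m and angle between scraper_mid's own z axis and vertical below 0.12 rad and linear speed of scraper below 0.02 m/s and distance of each of tube0_mid, tube1_mid, tube2_mid, tube3_mid, tube4_mid, tube5_mid, rake_mid from where it was at the start of the episode below 0.02 m and angle between each of tube0_mid, tube1_mid, tube2_mid, tube3_mid, tube4_mid, tube5_mid, rake_mid's own z axis and vertical below 0.2 rad); the robot touches nothing.
It fails at once if a tube or the rake is pulled up, pushed over or carried off (20 mm or 0.25 rad) (distance of any of tube0_mid, tube1_mid, tube2_mid, tube3_mid, tube4_mid, tube5_mid, rake_mid from where it was at the start of the episode above 0.02 m or angle between any of tube0_mid, tube1_mid, tube2_mid, tube3_mid, tube4_mid, tube5_mid, rake_mid's own z axis and vertical above 0.25 rad).
It fails at once if the robot itself (gripper or arm) pushes or grips a chip (contact force between any of the fingers, the arm and chip0 above 0.5 N or contact force between any of the fingers, the arm and chip1 above 0.5 N or contact force between any of the fingers, the arm and chip2 above 0.5 N or contact force between any of the fingers, the arm and chip3 above 0.5 N).
It also fails if it takes over 53 s, if anything falls off the work surface, if the arm or the gripper's body presses on something with over 40 N, if the wrist force passes 120 N, or if a joint passes its speed limit or range.

## Working session

There is one attempt and no reset: what is moved stays moved. The work goes in short steps, Python scripts to look and compute and a tool call to move; the robot and the scene stay as the last step left them, time stands still between calls to the robot, and variables do not carry over. Pictures are saved under pics/ and viewed, and the job is handed in when it is done.

Besides the shell and the picture viewer there is one more tool, called by a JSON object that holds its "op" and its "data", one argument or row to a line. carry_out: Moves the arm, as the interface text tells. Its arguments: {"type":"object","properties":{"motion":{"type":"array"}},"required":["motion"]}

```bash
mkdir -p pics; ls
python3 - <<'E'
from rig import get_obs, eyes, workorder
import cv2
for n in ("side","top"):
    s=eyes.snapshot(n); cv2.imwrite(f"pics/{n}0.png",s["pixels"][:,:,::-1]); print(n,s["intrinsics"],s["rvec"],s["tvec"])
print(get_obs())
E
```

```text
pics
side [[585.9754635    0.         321.18693688]
 [  0.         585.9754635  249.64113191]
 [  0.           0.           1.        ]] [ 2.331606   -0.19000311  0.09609885] [-0.51254873  0.14516322  1.15629473]
top [[437.02530681   0.         322.46086577]
 [  0.         437.02530681 238.33944866]
 [  0.           0.           1.        ]] [ 2.16561978 -2.21132548  0.05845828] [0.06279386 0.49379493 1.1275612 ]
{'clock': 0.1, 'joints': array([-1.37301551e+00,  5.33331849e-02,  1.61416239e+00,  2.89036733e-07,
        1.47600084e+00, -1.19002429e-01]), 'qvel': array([-1.07258572e-03,  4.23071153e-04, -3.30462820e-03, -9.90341155e-05,
        1.95709010e-03,  3.93526463e-04]), 'effort': array([-3.71713668e-04, -3.94905889e+01, -3.71364391e+01, -1.70572357e-04,
        3.96185103e-03, -2.26719187e-06]), 'ee_pos': array([ 0.19458162, -0.59334248,  0.2301563 ]), 'orientation': array([-0.11085945, -0.69822868, -0.11220457,  0.69828148]), 'ft_force': array([0.1201593 , 0.04296785, 0.54636483]), 'ft_torque': array([-0.02635115, -0.00510041, -0.00622016]), 'finger_gap': 0.08564336229379678}
```

View pics/side0.png

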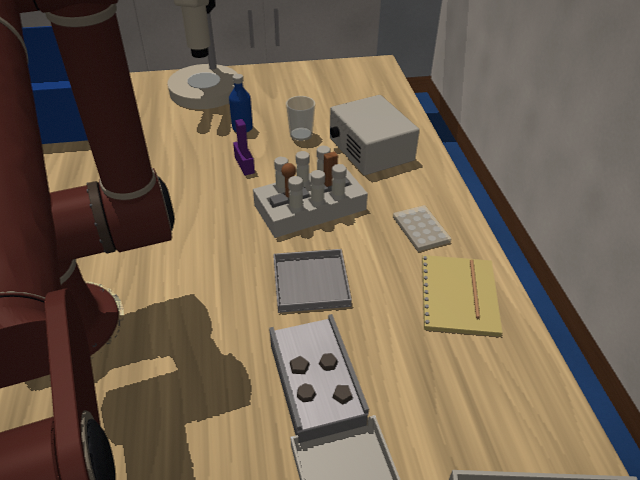

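View pics/top0.png

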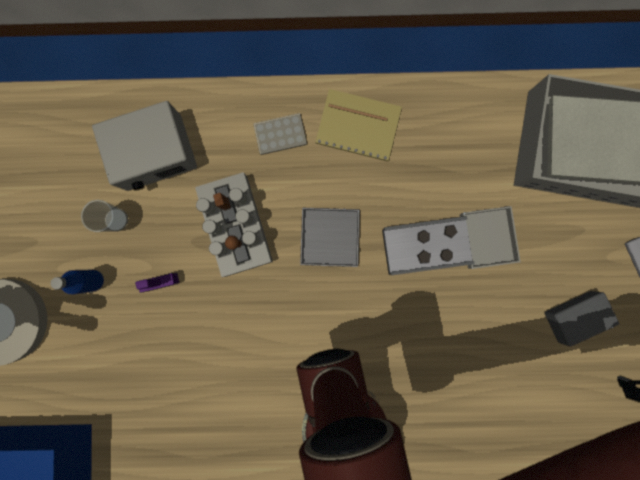

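Side view: the rack is at about (310,195). Its candidates are the rectangular-handled tool at (331,165) side / (222,200) top, and the ball-topped rake at (289,172) side / (232,242) top. The purple decoy is at (243,150) side / (157,282) top. I choose the rectangular brown handle and check it in a crop.

```bash
cat > h.py <<'E'
from rig import get_obs, eyes, workorder
import cv2, numpy as np
def snap(n,save=None):
    s=eyes.snapshot(n); s["R"]=cv2.Rodrigues(np.array(s["rvec"],float))[0]; s["t"]=np.array(s["tvec"],float).ravel(); s["K"]=np.array(s["intrinsics"])
    s["bgr"]=s["pixels"][:,:,::-1].copy()
    if save: cv2.imwrite(save,s["bgr"])
    return s
def ray(s,u,v):
    d=s["R"].T@np.linalg.inv(s["K"])@np.array([u,v,1.]); return -s["R"].T@s["t"], d/np.linalg.norm(d)
def onz(s,u,v,z):
    c,d=ray(s,u,v); return c+d*(z-c[2])/d[2]
def proj(s,P):
    return cv2.projectPoints(np.array(P,float).reshape(-1,1,3),s["R"] and 0 if False else np.array(s["rvec"],float),s["t"],s["K"],None)[0].reshape(-1,2)
def tri(s1,p1,s2,p2):
    c1,d1=ray(s1,*p1); c2,d2=ray(s2,*p2)
    A=np.stack([d1,-d2],1); k=np.linalg.lstsq(A,c2-c1,rcond=None)[0]
    a=c1+k[0]*d1; b=c2+k[1]*d2; return (a+b)/2, np.linalg.norm(a-b)
def crop(s,x0,y0,x1,y1,k,f):
    cv2.imwrite(f,cv2.resize(s["bgr"][y0:y1,x0:x1],None,fx=k,fy=k,interpolation=cv2.INTER_CUBIC))
E
sed -i 's/s\["R"\] and 0 if False else np.array/np.array/' h.py
python3 - <<'E'
from h import *
a=snap("side");b=snap("top")
crop(a,230,130,390,250,5,"pics/cs.png"); crop(b,180,160,290,290,4.5,"pics/ct.png")
crop(b,290,190,530,290,3.3,"pics/cst.png")
for n,s in(("side",a),("top",b)): print(n,-s["R"].T@s["t"])
E
```

```text
side [ 0.37346944 -0.80561611  0.9123044 ]
top [0.42738727 0.04659974 1.15513607]
```

View pics/cs.png

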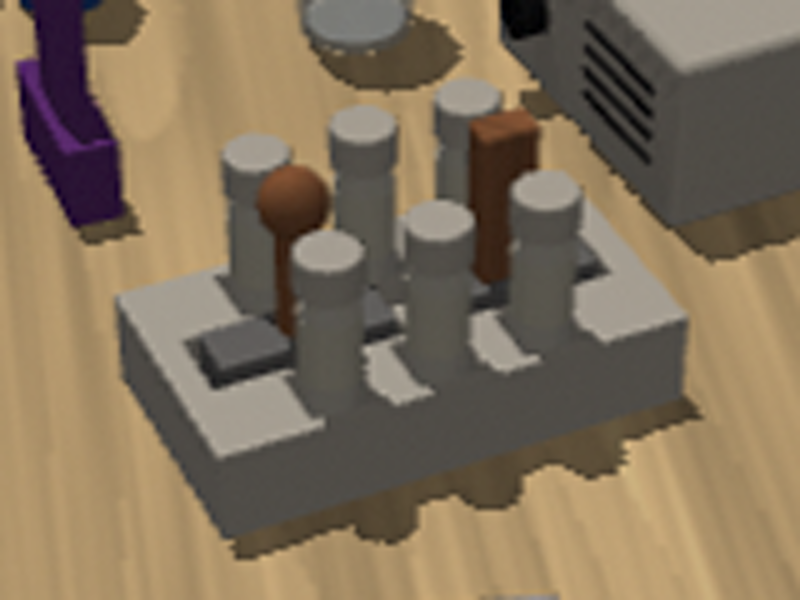

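View pics/ct.png

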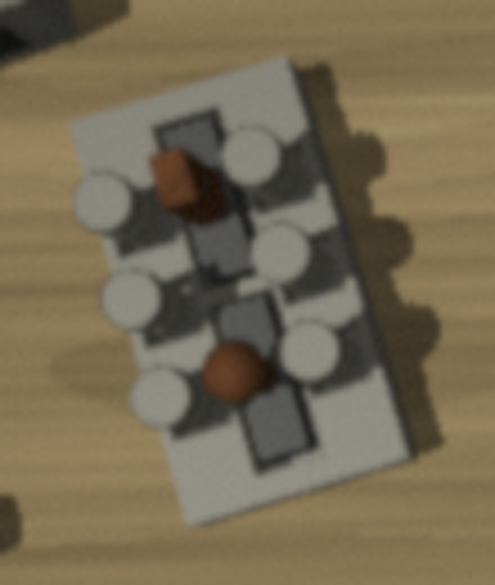

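View pics/cst.png

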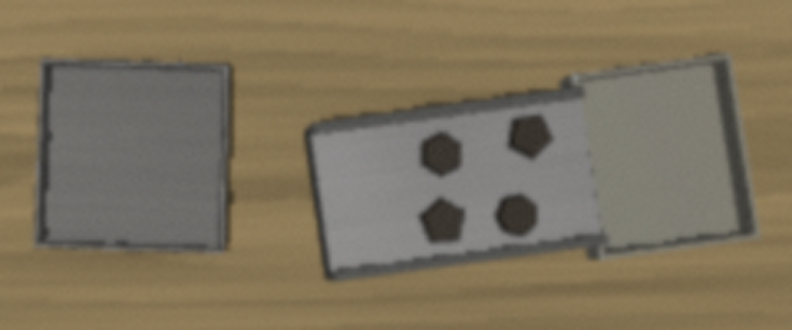

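The crops confirm it: flat-topped rectangular handle at top (219,198) / side (331,156), the rake's ball at top (232,242) / side (289,170). Now measurements.

```bash
cat > m.py <<'E'
from h import *
a=snap("side");b=snap("top")
T=lambda x,y:(x/4.5+180-.4,y/4.5+160-.4)
S=lambda x,y:(x/5+230-.4,y/5+130-.4)
P,e=tri(a,S(504,128),b,T(177,173)); print("scr top",P,e, "onz", onz(b,*T(177,173),.138), onz(a,*S(504,128),.138))
P,e=tri(a,S(293,202),b,T(234,371)); print("ball",P,e)
capsT=[(103,203),(132,298),(162,397),(252,155),(280,253),(310,352)]
capsS=[(467,95),(364,125),(256,152),(546,190),(439,220),(328,250)]
W=[]
for t,s in zip(capsT,capsS):
    p,e=tri(a,S(*s),b,T(*t)); q=onz(b,*T(*t),.128); r=onz(a,*S(*s),.128); W.append((q+r)/2); print(p,e,q[:2],r[:2])
W=np.array(W)[:,:2]
# rack grid: order along x index from scraper side
G=np.array([[1,1],[0,1],[-1,1],[1,-1],[0,-1],[-1,-1]])*[.054,.041]
c=W.mean(0); H=(W-c).T@G  
ang=np.arctan2((W-c)[:,1]@G[:,0]-(W-c)[:,0]@G[:,1],(W-c)[:,0]@G[:,0]+(W-c)[:,1]@G[:,1])
R=np.array([[np.cos(ang),-np.sin(ang)],[np.sin(ang),np.cos(ang)]])
print("rack c",c,"ang",ang,np.degrees(ang),"res",W-c-G@R.T)
print("scraper slot",c+R@[.054,0],"rake",c+R@[-.054,0])
hsv=cv2.cvtColor(b["bgr"],cv2.COLOR_BGR2HSV)
for nm,s,roi in(("top",b,(390,215,470,275)),("side",a,(275,325,365,420))):
    g=cv2.cvtColor(s["bgr"],cv2.COLOR_BGR2GRAY); x0,y0,x1,y1=roi
    m=np.zeros_like(g); m[y0:y1,x0:x1]=(g[y0:y1,x0:x1]<75)*255
    n,l,st,ce=cv2.connectedComponentsWithStats(m)
    for i in range(1,n):
        if st[i,4]>40: print(nm,st[i],ce[i],onz(s,*ce[i],.052)[:2])
E
python3 m.py
python3 - <<'E'
from h import *
b=snap("top"); C=lambda x,y:(x/3.3+290-.35,y/3.3+190-.35)
print("dish corners z22",[onz(b,*C(*p),.022)[:2].round(4) for p in((42,60),(230,64),(38,246),(228,249))])
print("rail/plate corners z57",[onz(b,*C(*p),.057)[:2].round(4) for p in((308,126),(328,278))], "z45",[onz(b,*C(*p),.045)[:2].round(4) for p in((316,130),(332,270),(584,98),(602,236))])
print("tray far corners z32",[onz(b,*C(*p),.032)[:2].round(4) for p in((727,55),(755,235),(566,80),(592,256))])
E
```

```text
scr top [0.58867907 0.29350984 0.13526669] 0.00135032377001962 onz [0.58756885 0.29289496 0.138     ] [0.58861001 0.28969991 0.138     ]
ball [0.48615654 0.26681814 0.12414774] 0.0037858126290986668
[0.5767635  0.33462811 0.12670576] 0.004979674847800403 [0.5740773  0.33443701] [0.5789593 0.3329073]
[0.52597582 0.32001097 0.12518486] 0.004316358715516121 [0.52355359 0.31941277] [0.52759675 0.31601074]
[0.47352592 0.30412746 0.12673416] 0.004508182903960367 [0.47122253 0.30396621] [0.47561511 0.30224561]
[0.60015763 0.25595318 0.12587297] 0.003895018246408983 [0.59784233 0.25567281] [0.60153584 0.25324492]
[0.54829394 0.24172568 0.12536828] 0.00472006824971583 [0.54562662 0.24140912] [0.55009057 0.23829866]
[0.49588676 0.2262945  0.12629069] 0.005198811932041335 [0.49318182 0.22618927] [0.49822248 0.22400253]
rack c [0.53646035 0.27898308] ang 0.2811640615590018 16.109514078087273 res [[-4.45198648e-04  3.15410578e-04]
 [ 4.91259139e-04 -6.61378375e-04]
 [ 2.14493045e-04 -2.83622527e-04]
 [-2.72974119e-05 -1.17762230e-04]
 [ 2.18033491e-05  2.60869193e-04]
 [-2.55059473e-04  4.8648336
[... 703 characters left out ...]
  -0.20935109]
side [297 384  19  18 166] [306.         393.60843373] [ 0.44812417 -0.26736639]
side [333 386  20  18 251] [342.21912351 394.22709163] [ 0.50820284 -0.27829548]
side [348 415  17   5  46] [358.32608696 417.82608696] [ 0.52567502 -0.32588869]
dish corners z22 [array([0.5754, 0.1032]), array([ 0.569 , -0.0453]), array([0.4287, 0.1089]), array([ 0.4233, -0.04  ])]
rail/plate corners z57 [array([ 0.5158, -0.1007]), array([ 0.3999, -0.1125])] z45 [array([ 0.5135, -0.1084]), array([ 0.4056, -0.1175]), array([ 0.5339, -0.3156]), array([ 0.4274, -0.3251])]
tray far corners z32 [array([ 0.5665, -0.4327]), array([ 0.4257, -0.4479]), array([ 0.5496, -0.3064]), array([ 0.412 , -0.3211])]
```

Run:
```python
from h import *
a=snap("side"); crop(a,255,240,415,480,2.5,"pics/cst2.png")
```

```text
(no output)
```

View pics/cst2.png

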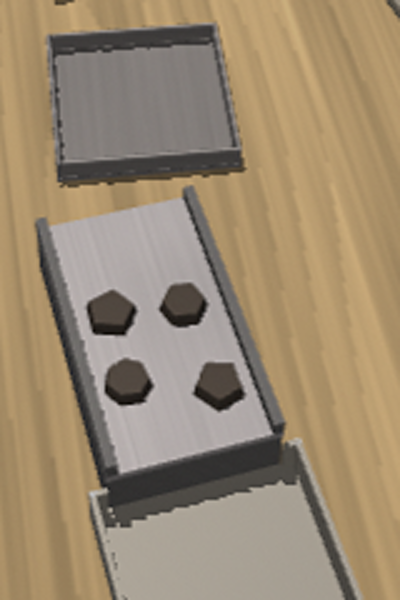

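Run:
```python
from h import *
a=snap("side");b=snap("top"); C=lambda x,y:(x/2.5+255-.3,y/2.5+240-.3)
B=lambda x,y:(x/3.3+290-.35,y/3.3+190-.35)
print("rail -x ends z57", [onz(a,*C(*p),.057)[:2].round(4) for p in((42,220),(188,188))],"rail +x",[onz(a,*C(*p),.057)[:2].round(4) for p in((110,473),(280,427))])
print("plate z45 -x", [onz(a,*C(*p),.045)[:2].round(4) for p in((51,226),(184,200))],"+x",[onz(a,*C(*p),.045)[:2].round(4) for p in((118,470),(276,434))])
print("dish z22", [onz(a,*C(*p),.022)[:2].round(4) for p in((49,36),(215,26),(59,179),(243,165))])
o=get_obs();print(o["ee_pos"])
```

```text
rail -x ends z57 [array([ 0.4055, -0.1221]), array([ 0.5175, -0.109 ])] rail +x [array([ 0.4266, -0.3326]), array([ 0.5412, -0.3178])]
plate z45 -x [array([ 0.412 , -0.1192]), array([ 0.5144, -0.1104])] +x [array([ 0.4328, -0.3247]), array([ 0.5398, -0.3156])]
dish z22 [array([0.4343, 0.1063]), array([0.5792, 0.0962]), array([ 0.4244, -0.0554]), array([ 0.5709, -0.0641])]
[ 0.19469797 -0.59385484  0.23128668]
```

Run:
```python
from h import *
from scipy.spatial.transform import Rotation as Ro
a=snap("side"); C=lambda x,y:(x/2.5+255-.3,y/2.5+240-.3)
print("dish z22", [onz(a,*C(*p),.022)[:2].round(4) for p in((49,36),(215,26),(58,164),(241,150))])
o=get_obs();q=o["orientation"];M=Ro.from_quat(np.r_[q[1:],q[0]]).as_matrix();print(M.round(3)); print("jaw yaw deg",np.degrees(np.arctan2(M[1,1],M[0,1])),o["clock"])
```

```text
dish z22 [array([0.4343, 0.1063]), array([0.5792, 0.0962]), array([ 0.4254, -0.0399]), array([ 0.5725, -0.0483])]
[[-0.     0.312 -0.95 ]
 [-0.    -0.95  -0.312]
 [-1.     0.     0.   ]]
jaw yaw deg -71.84791796466766 0.55
```

{"op": "carry_out", "data": {
  "motion": [
    {"linear":[0.1,0.2,0.1],"angular":[0,0,0.1],"jaw":1},
    {"linear":[0.2,0.44,0.1],"angular":[0,0,0.16],"jaw":1},
    {"linear":[0.2,0.44,0.1],"angular":[0,0,0.16],"jaw":1},
    {"linear":[0.2,0.44,0],"angular":[0,0,0.16],"jaw":1},
    {"linear":[0.2,0.44,0],"angular":[0,0,0.16],"jaw":1},
    {"linear":[0.2,0.44,0],"angular":[0,0,0.16],"jaw":1},
    {"linear":[0.2,0.44,0],"angular":[0,0,0.16],"jaw":1},
    {"linear":[0.2,0.44,0],"angular":[0,0,0.16],"jaw":1},
    {"linear":[0.2,0.44,0],"angular":[0,0,0.16],"jaw":1},
    {"linear":[0.2,0.44,0],"angular":[0,0,0.16],"jaw":1},
    {"linear":[0.2,0.44,0],"angular":[0,0,0.16],"jaw":1},
    {"linear":[0.2,0.44,0],"angular":[0,0,0.16],"jaw":1}
  ]
}}

```text
clock: 1.75
ee_pos: [0.4266, -0.0758, 0.2644]
orientation: [0.423, 0.571, 0.417, -0.567]
ft_force: [0.8, -1.2, 0.5]
finger_gap: 0.0854
```

{"op": "carry_out", "data": {
  "motion": [
    {"linear":[0.18,0.41,0],"angular":[0,0,0.14],"jaw":1},
    {"linear":[0.18,0.41,0],"angular":[0,0,0.14],"jaw":1},
    {"linear":[0.18,0.41,0],"angular":[0,0,0.14],"jaw":1},
    {"linear":[0.18,0.41,0],"angular":[0,0,0.14],"jaw":1},
    {"linear":[0.18,0.41,0],"angular":[0,0,0.14],"jaw":1},
    {"linear":[0.18,0.41,0],"angular":[0,0,0.14],"jaw":1},
    {"linear":[0.18,0.41,0],"angular":[0,0,0.14],"jaw":1},
    {"linear":[0.18,0.41,0],"angular":[0,0,0.14],"jaw":1},
    {"linear":[0.1,0.2,0],"angular":[0,0,0.05],"jaw":1},
    {"linear":[0,0,0],"angular":[0,0,0],"jaw":1}
  ]
}}

```text
clock: 2.75
ee_pos: [0.5852, 0.2949, 0.2661]
orientation: [0.578, 0.418, 0.569, -0.408]
ft_force: [-0.7, -0.1, 0.6]
finger_gap: 0.0856
```

```bash
cat >> h.py <<'E'
from scipy.spatial.transform import Rotation as Ro
def st():
    o=get_obs();q=o["orientation"];M=Ro.from_quat(np.r_[q[1:],q[0]]).as_matrix()
    print("t",round(o["clock"],2),"tcp",o["ee_pos"].round(4),"yaw",np.degrees(np.arctan2(M[1,1],M[0,1])).round(2),"xaxis",M[:,0].round(3),"F",o["ft_force"].round(1),"gap",round(o["finger_gap"],4)); return o,M
E
python3 - <<'E'
from h import *
a=snap("side");b=snap("top");o,M=st()
p=o["ee_pos"]
for n,s,r in(("side",a,(220,60,420,210)),("top",b,(160,120,320,290))):
    print(n,proj(s,p),proj(s,p-0*M[:,0]+.04*M[:,1]),proj(s,p-.04*M[:,1]))
    crop(s,*r,4 if n=="side" else 3.5,f"pics/pre_{n}.png")
E
```

```text
t 2.85 tcp [0.5846 0.2926 0.2663] yaw 18.31 xaxis [ 0.018  0.004 -1.   ] F [ 0.  -0.7  0.2] gap 0.0857
side [[329.62456069 104.69745101]] [[345.88854609 100.09676912]] [[313.0132557  109.39638108]]
top [[203.92611419 190.05163852]] [[197.64822094 171.83147008]] [[210.22619289 208.33619523]]
```

View pics/pre_side.png

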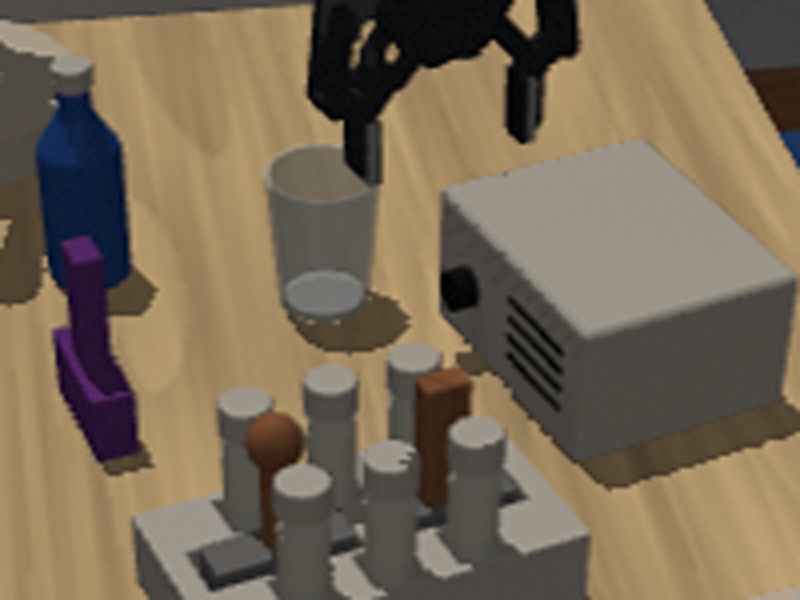

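View pics/pre_top.png

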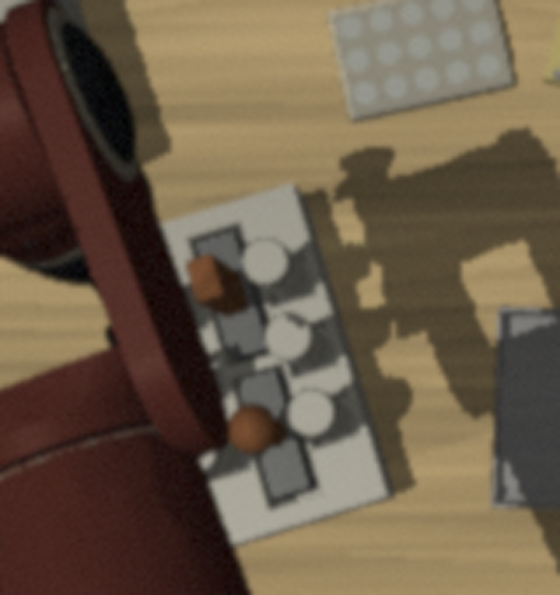

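{"op": "carry_out", "data": {
  "motion": [
    {"linear":[0.03,0,-0.3],"angular":[-0.008,0.036,-0.077],"jaw":1},
    {"linear":[0,0,-0.3],"angular":[0,0,0],"jaw":1},
    {"linear":[0,0,-0.3],"angular":[0,0,0],"jaw":1},
    {"linear":[0,0,-0.1],"angular":[0,0,0],"jaw":1},
    {"linear":[0,0,0],"angular":[0,0,0],"jaw":1}
  ]
}}

```text
clock: 3.35
ee_pos: [0.5874, 0.286, 0.1678]
orientation: [0.564, 0.429, 0.561, -0.427]
ft_force: [0.1, -0.1, 1.0]
finger_gap: 0.0855
```

Run:
```python
from h import *
a=snap("side");o,M=st()
crop(a,240,90,400,240,5,"pics/pre2.png"); print(proj(a,o["ee_pos"]))
```

```text
t 3.4 tcp [0.5877 0.2862 0.1686] yaw 15.54 xaxis [ 0.006 -0.    -1.   ] F [-0.1 -0.8 -0.7] gap 0.0858
[[330.58080388 144.78651756]]
```

View pics/pre2.png

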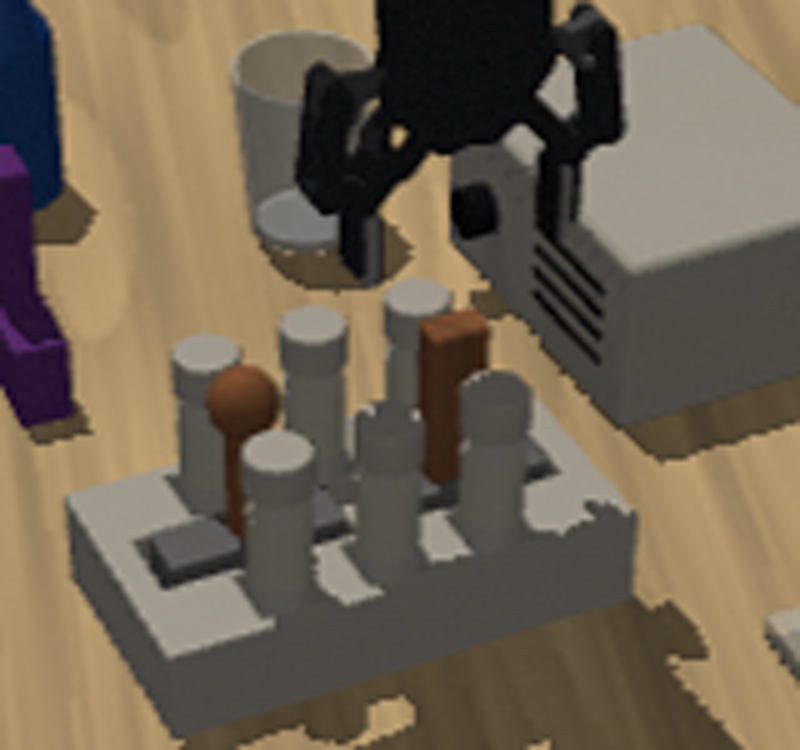

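{"op": "carry_out", "data": {
  "motion": [
    {"linear":[-0.01,0.065,0],"angular":[0,0.012,0.017],"jaw":1},
    {"linear":[0,0,-0.2],"angular":[0,0,0],"jaw":1},
    {"linear":[0,0,0],"angular":[0,0,0],"jaw":1}
  ]
}}

```text
clock: 3.7
ee_pos: [0.5893, 0.2937, 0.1549]
orientation: [0.566, 0.428, 0.563, -0.423]
ft_force: [-0.5, 0.0, -0.6]
finger_gap: 0.0853
```

Run:
```python
from h import *
o,M=st()
```

```text
t 3.7 tcp [0.5893 0.2937 0.1549] yaw 16.0 xaxis [ 0.008  0.003 -1.   ] F [-0.5  0.  -0.6] gap 0.0853
```

{"op": "carry_out", "data": {
  "motion": [
    {"linear":[-0.01,0,-0.2],"angular":[0,0.01,0],"jaw":1},
    {"linear":[0,0,-0.2],"angular":[0,0,0],"jaw":1},
    {"linear":[0,0,-0.15],"angular":[0,0,0],"jaw":1},
    {"linear":[0,0,0],"angular":[0,0,0],"jaw":1}
  ]
}}

```text
clock: 4.1
ee_pos: [0.591, 0.2955, 0.1026]
orientation: [0.567, 0.429, 0.563, -0.421]
ft_force: [-0.3, -0.1, -0.3]
finger_gap: 0.0854
```

Run:
```python
from h import *
a=snap("side");o,M=st()
crop(a,240,90,400,240,5,"pics/pre3.png"); print(proj(a,o["ee_pos"]))
```

```text
t 4.15 tcp [0.5917 0.2958 0.104 ] yaw 16.06 xaxis [ 0.013  0.007 -1.   ] F [ 0.3 -0.3  0.1] gap 0.0855
[[330.9209574 165.6975247]]
```

View pics/pre3.png

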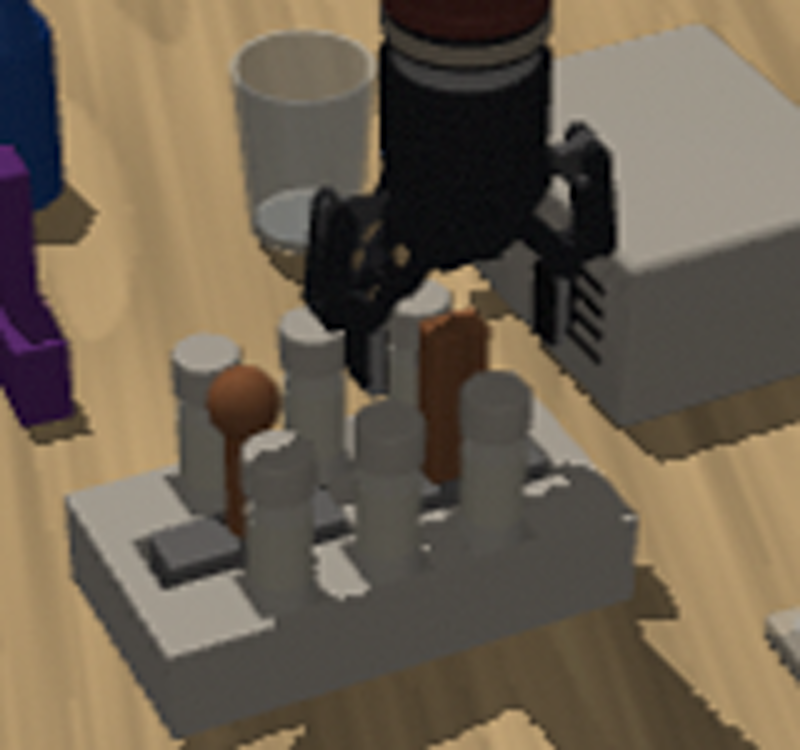

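{"op": "carry_out", "data": {
  "motion": [
    {"linear":[-0.04,-0.03,-0.1],"angular":[-0.014,0.026,0],"jaw":1},
    {"linear":[0,0,-0.1],"angular":[0,0,0],"jaw":1},
    {"linear":[0,0,0],"angular":[0,0,0],"jaw":1}
  ]
}}

```text
clock: 4.45
ee_pos: [0.5886, 0.293, 0.0846]
orientation: [0.565, 0.426, 0.565, -0.425]
ft_force: [-0.7, -0.7, 0.3]
finger_gap: 0.0854
```

Run:
```python
from h import *
o,M=st()
```

```text
t 4.45 tcp [0.5886 0.293  0.0846] yaw 16.06 xaxis [ 0.001  0.001 -1.   ] F [-0.7 -0.7  0.3] gap 0.0854
```

Good pose; close the jaws.

{"op": "carry_out", "data": {
  "motion": [
    {"linear":[0,0,0],"angular":[0,0,0],"jaw":-1},
    {"linear":[0,0,0],"angular":[0,0,0],"jaw":-1},
    {"linear":[0,0,0],"angular":[0,0,0],"jaw":-1},
    {"linear":[0,0,0],"angular":[0,0,0],"jaw":-1},
    {"linear":[0,0,0],"angular":[0,0,0],"jaw":-1},
    {"linear":[0,0,0],"angular":[0,0,0],"jaw":-1},
    {"linear":[0,0,0],"angular":[0,0,0],"jaw":-1},
    {"linear":[0,0,0],"angular":[0,0,0],"jaw":-1}
  ]
}}

```text
clock: 5.25
ee_pos: [0.5891, 0.2932, 0.0855]
orientation: [0.565, 0.426, 0.564, -0.424]
ft_force: [-1.0, -0.1, -0.7]
finger_gap: 0.0294
```

Run:
```python
from h import *
a=snap("side");o,M=st()
crop(a,240,90,400,240,5,"pics/gr.png")
```

```text
t 5.3 tcp [0.5891 0.2932 0.0855] yaw 16.06 xaxis [ 0.003  0.001 -1.   ] F [ 0.3  0.3 -1. ] gap 0.0294
```

View pics/gr.png

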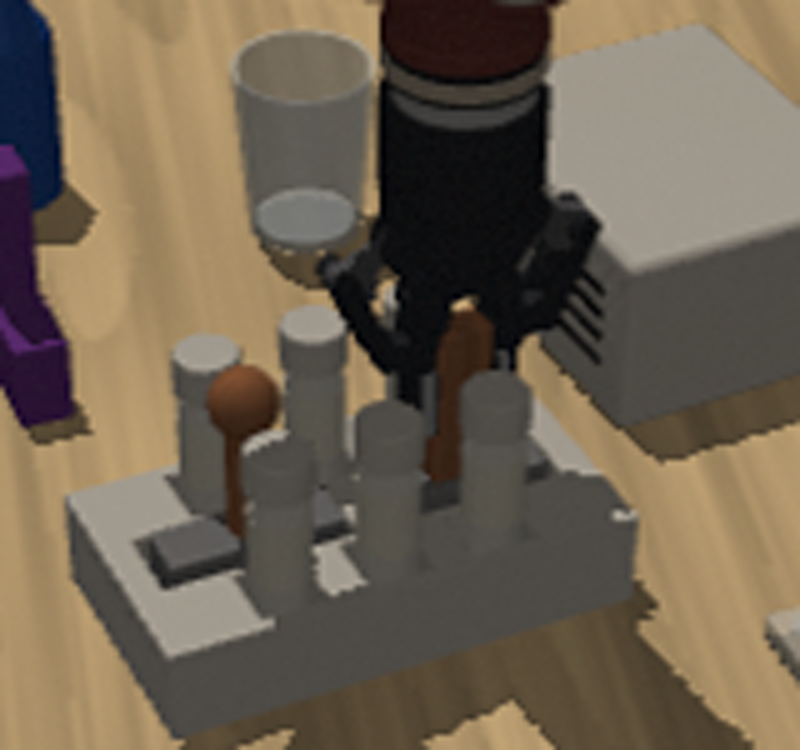

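{"op": "carry_out", "data": {
  "motion": [
    {"linear":[0,0,0.1],"angular":[0,0,0],"jaw":-1},
    {"linear":[0,0,0.15],"angular":[0,0,0],"jaw":-1},
    {"linear":[0,0,0.2],"angular":[0,0,0],"jaw":-1},
    {"linear":[0,0,0.2],"angular":[0,0,0],"jaw":-1},
    {"linear":[0,0,0.2],"angular":[0,0,0],"jaw":-1},
    {"linear":[0,0,0.2],"angular":[0,0,0],"jaw":-1}
  ]
}}

```text
clock: 5.9
ee_pos: [0.5865, 0.2923, 0.1949]
orientation: [0.564, 0.424, 0.566, -0.426]
ft_force: [1.6, 0.3, -1.8]
finger_gap: 0.0294
```

Run:
```python
from h import *
a=snap("side");o,M=st()
crop(a,240,60,400,240,4,"pics/lift1.png")
```

```text
t 5.95 tcp [0.5886 0.2931 0.2001] yaw 16.06 xaxis [ 0.004  0.002 -1.   ] F [1.8 1.4 1. ] gap 0.0294
```

View pics/lift1.png

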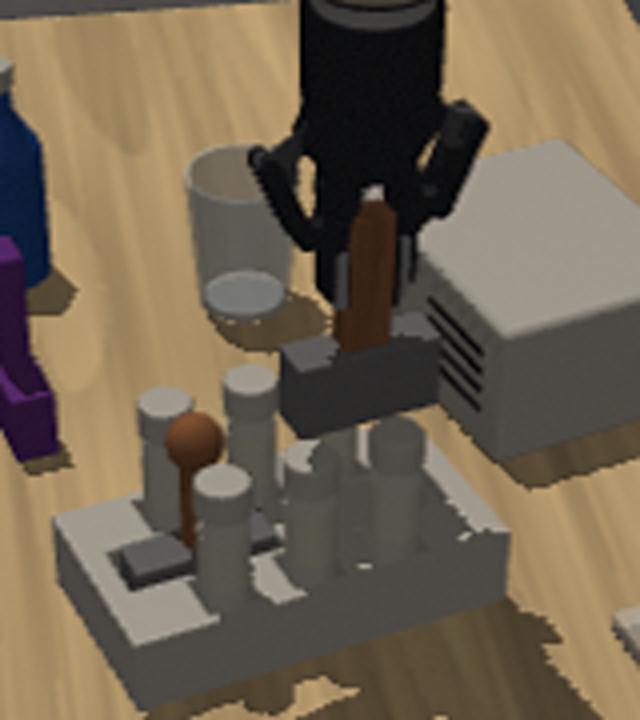

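{"op": "carry_out", "data": {
  "motion": [
    {"linear":[0,0,0.25],"angular":[0,0,0],"jaw":-1},
    {"linear":[0,0,0.25],"angular":[0,0,0],"jaw":-1},
    {"linear":[0,0,0.05],"angular":[0,0,0],"jaw":-1},
    {"linear":[-0.05,-0.2,0],"angular":[0,0,-0.032],"jaw":-1},
    {"linear":[-0.11,-0.39,0],"angular":[0,0,-0.032],"jaw":-1},
    {"linear":[-0.11,-0.39,0],"angular":[0,0,-0.032],"jaw":-1},
    {"linear":[-0.11,-0.39,0],"angular":[0,0,-0.032],"jaw":-1},
    {"linear":[-0.11,-0.39,0],"angular":[0,0,-0.032],"jaw":-1},
    {"linear":[-0.11,-0.39,0],"angular":[0,0,-0.032],"jaw":-1},
    {"linear":[-0.11,-0.39,0],"angular":[0,0,-0.032],"jaw":-1},
    {"linear":[-0.11,-0.39,0],"angular":[0,0,-0.032],"jaw":-1},
    {"linear":[-0.11,-0.39,0],"angular":[0,0,-0.032],"jaw":-1},
    {"linear":[-0.11,-0.39,0],"angular":[0,0,-0.032],"jaw":-1},
    {"linear":[-0.11,-0.39,0],"angular":[0,0,-0.032],"jaw":-1},
    {"linear":[0,0,0],"angular":[0,0,0],"jaw":-1}
  ]
}}

```text
clock: 7.45
ee_pos: [0.4635, -0.1292, 0.2524]
orientation: [0.526, 0.476, 0.524, -0.472]
ft_force: [-0.0, 0.4, -2.4]
finger_gap: 0.0295
```

Run:
```python
from h import *
o,M=st()
```

```text
t 7.45 tcp [ 0.4635 -0.1292  0.2524] yaw 5.8 xaxis [ 0.005  0.002 -1.   ] F [-0.   0.4 -2.4] gap 0.0295
```

{"op": "carry_out", "data": {
  "motion": [
    {"linear":[0,-0.1,-0.3],"angular":[0,0,0],"jaw":-1},
    {"linear":[0,0,-0.3],"angular":[0,0,0],"jaw":-1},
    {"linear":[0,0,-0.22],"angular":[0,0,0],"jaw":-1},
    {"linear":[0,0,0],"angular":[0,0,0],"jaw":-1}
  ]
}}

```text
clock: 7.85
ee_pos: [0.4628, -0.1389, 0.167]
orientation: [0.525, 0.477, 0.523, -0.472]
ft_force: [-1.1, -0.8, -1.9]
finger_gap: 0.0294
```

Run:
```python
from h import *
a=snap("side");b=snap("top");o,M=st()
crop(a,240,240,400,440,3,"pics/pl_side.png");crop(b,360,180,530,290,4.5,"pics/pl_top.png")
```

```text
t 7.95 tcp [ 0.4648 -0.1398  0.1709] yaw 5.67 xaxis [ 0.013  0.001 -1.   ] F [ 0.8  0.1 -1.3] gap 0.0291
```

View pics/pl_side.png

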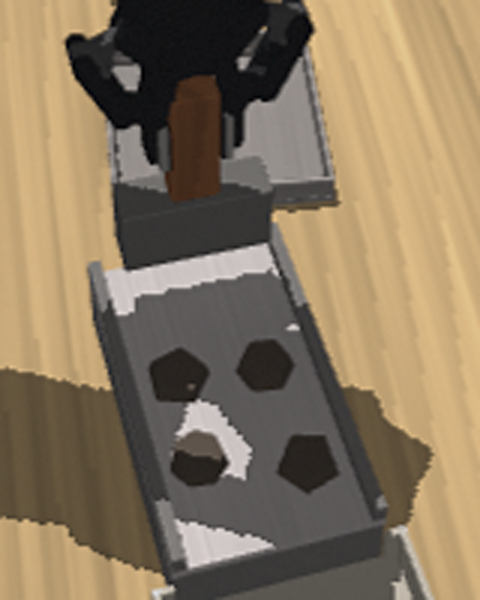

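View pics/pl_top.png

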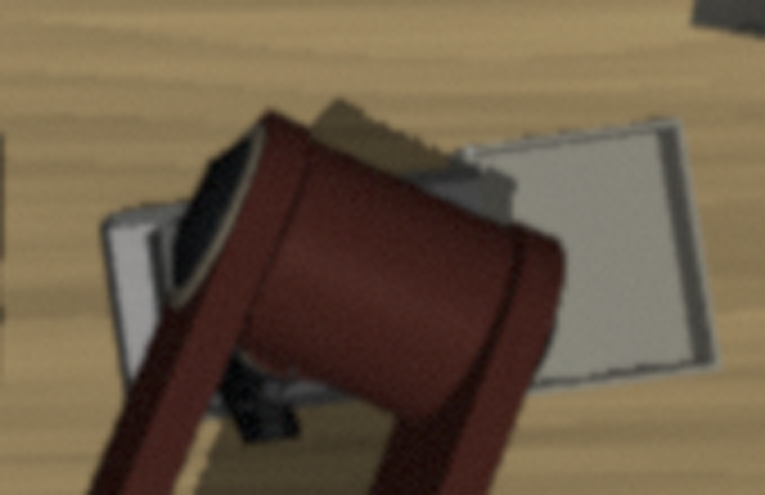

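Run:
```python
from h import *
a=snap("side");o,M=st(); C=lambda x,y:(x/3+240-.33,y/3+240-.33)
z=o["ee_pos"][2]-.0775
L=onz(a,*C(127,268),z);R=onz(a,*C(270,242),z); print(L,R,(L+R)/2,np.linalg.norm(R-L),np.degrees(np.arctan2(*(R-L)[[1,0]])))
e=onz(a,*C(118,188),z+.048);f=onz(a,*C(268,190),z+.048);print("top front edge",e)
print("rail z57 -x",[onz(a,*C(*p),.057)[:2].round(4) for p in((95,264),(275,226))])
print("rail inner top z57",[onz(a,*C(*p),.057)[:2].round(4) for p in((102,262),(275,226),(165,520),(375,500))])
```

```text
t 8.0 tcp [ 0.4656 -0.1403  0.1723] yaw 5.67 xaxis [ 0.015 -0.001 -1.   ] F [ 0.7  0.6 -1.1] gap 0.0295
[ 0.42205631 -0.15808143  0.09476032] [ 0.50846831 -0.15206743  0.09476032] [ 0.46526231 -0.15507443  0.09476032] 0.08662102390185575 3.981184991778757
top front edge [ 0.42102388 -0.13735486  0.14276032]
rail z57 -x [array([ 0.4052, -0.122 ]), array([ 0.5201, -0.1097])]
rail inner top z57 [array([ 0.4097, -0.1211]), array([ 0.5201, -0.1097]), array([ 0.4241, -0.3035]), array([ 0.5396, -0.3098])]
```

{"op": "carry_out", "data": {
  "motion": [
    {"linear":[0,0,-0.15],"angular":[0,0.026,0.01],"jaw":-1},
    {"linear":[0,0,-0.15],"angular":[0,0,0],"jaw":-1},
    {"linear":[0,0,-0.06],"angular":[0,0,0],"jaw":-1},
    {"linear":[0,0,0],"angular":[0,0,0],"jaw":-1}
  ]
}}

```text
clock: 8.4
ee_pos: [0.4682, -0.1405, 0.1375]
orientation: [0.529, 0.474, 0.523, -0.472]
ft_force: [-0.3, -0.2, -1.8]
finger_gap: 0.0293
```

Run:
```python
from h import *
a=snap("side");o,M=st()
crop(a,240,240,400,440,3,"pics/pl2.png")
```

```text
t 8.45 tcp [ 0.4683 -0.1406  0.1379] yaw 6.06 xaxis [ 0.008 -0.004 -1.   ] F [ 0.1  0.5 -1.5] gap 0.029
```

View pics/pl2.png

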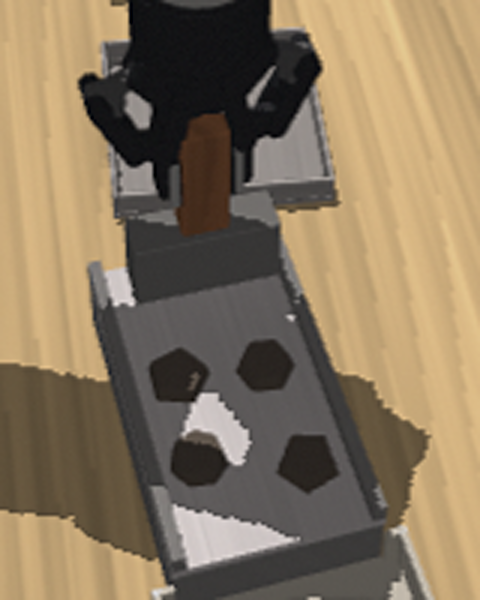

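{"op": "carry_out", "data": {
  "motion": [
    {"linear":[-0.045,0,0],"angular":[0.008,0.016,0],"jaw":-1},
    {"linear":[0,0,-0.08],"angular":[0,0,0],"jaw":-1},
    {"linear":[0,0,0],"angular":[0,0,0],"jaw":-1}
  ]
}}

```text
clock: 8.75
ee_pos: [0.4638, -0.1409, 0.1301]
orientation: [0.526, 0.473, 0.526, -0.473]
ft_force: [0.1, -0.2, -1.8]
finger_gap: 0.0288
```

Run:
```python
from h import *
a=snap("side");o,M=st()
crop(a,240,240,400,440,3,"pics/pl3.png")
```

```text
t 8.8 tcp [ 0.4643 -0.1411  0.1309] yaw 6.05 xaxis [ 0.002 -0.001 -1.   ] F [ 1.1 -0.6 -1.9] gap 0.0294
```

View pics/pl3.png

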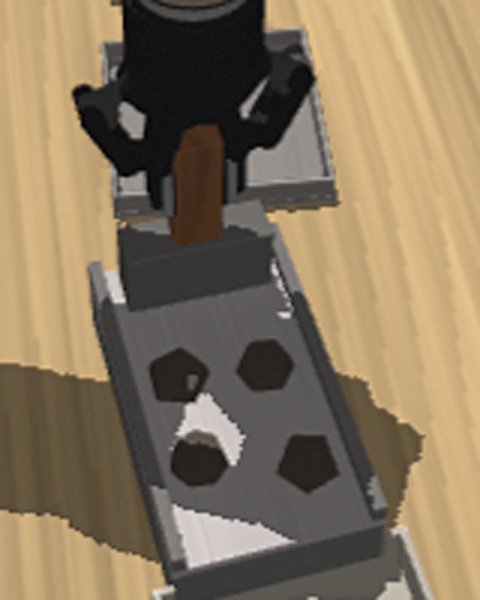

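{"op": "carry_out", "data": {
  "motion": [
    {"linear":[0,0,-0.05],"angular":[0,0,0],"jaw":-1},
    {"linear":[0,0,0],"angular":[0,0,0],"jaw":-1},
    {"linear":[0,0,0],"angular":[0,0,0],"jaw":-1}
  ]
}}

```text
clock: 9.1
ee_pos: [0.4647, -0.1414, 0.126]
orientation: [0.527, 0.473, 0.525, -0.473]
ft_force: [-0.6, 0.5, -2.5]
finger_gap: 0.0293
```

Run:
```python
from h import *
o,M=st()
```

```text
t 9.1 tcp [ 0.4647 -0.1414  0.126 ] yaw 6.05 xaxis [ 0.003 -0.001 -1.   ] F [-0.6  0.5 -2.5] gap 0.0293
```

{"op": "carry_out", "data": {
  "motion": [
    {"linear":[0,0,-0.02],"angular":[0,0,0],"jaw":-1},
    {"linear":[0.01,-0.1,0],"angular":[0,0,0],"jaw":-1},
    {"linear":[0.01,-0.1,0],"angular":[0,0,0],"jaw":-1},
    {"linear":[0.01,-0.1,0],"angular":[0,0,0],"jaw":-1},
    {"linear":[0.01,-0.1,0],"angular":[0,0,0],"jaw":-1},
    {"linear":[0.01,-0.1,0],"angular":[0,0,0],"jaw":-1}
  ]
}}

```text
clock: 9.7
ee_pos: [0.4702, -0.1951, 0.1242]
orientation: [0.527, 0.473, 0.525, -0.472]
ft_force: [-0.2, 1.1, -1.5]
finger_gap: 0.0293
```

Run:
```python
from h import *
a=snap("side");o,M=st()
crop(a,240,240,400,440,3,"pics/sw1.png")
```

```text
t 9.75 tcp [ 0.4705 -0.1967  0.1244] yaw 6.05 xaxis [ 0.004 -0.003 -1.   ] F [-1.2 -2.2 -1.2] gap 0.0289
```

View pics/sw1.png

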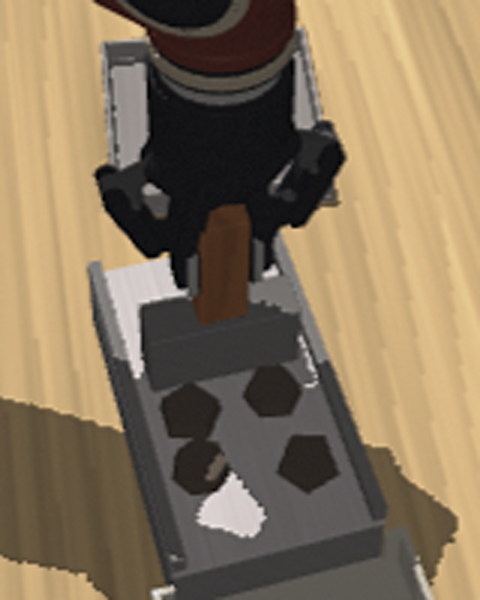

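{"op": "carry_out", "data": {
  "motion": [
    {"linear":[0.01,-0.1,0],"angular":[0.006,0.008,0],"jaw":-1},
    {"linear":[0.01,-0.1,0],"angular":[0,0,0],"jaw":-1},
    {"linear":[0.01,-0.1,0],"angular":[0,0,0],"jaw":-1},
    {"linear":[0.01,-0.1,0],"angular":[0,0,0],"jaw":-1},
    {"linear":[0.01,-0.1,0],"angular":[0,0,0],"jaw":-1},
    {"linear":[0.01,-0.1,0],"angular":[0,0,0],"jaw":-1}
  ]
}}

```text
clock: 10.35
ee_pos: [0.4768, -0.2611, 0.1243]
orientation: [0.525, 0.473, 0.526, -0.473]
ft_force: [-0.1, 0.3, -1.5]
finger_gap: 0.0293
```

Run:
```python
from h import *
a=snap("side");o,M=st()
crop(a,240,280,420,480,3,"pics/sw2.png")
```

```text
t 10.4 tcp [ 0.477  -0.2628  0.1245] yaw 6.0 xaxis [-0.  0. -1.] F [-0.8 -0.9 -1.5] gap 0.0291
```

View pics/sw2.png

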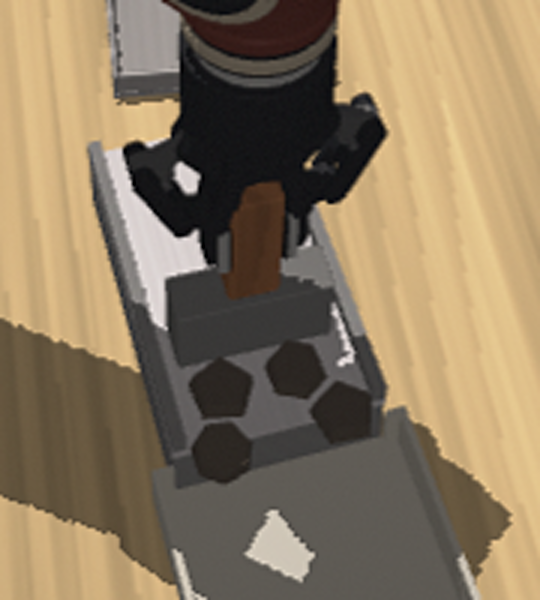

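{"op": "carry_out", "data": {
  "motion": [
    {"linear":[0.01,-0.1,0],"angular":[0,0,0],"jaw":-1},
    {"linear":[0.01,-0.1,0],"angular":[0,0,0],"jaw":-1},
    {"linear":[0.01,-0.1,0],"angular":[0,0,0],"jaw":-1},
    {"linear":[0.01,-0.1,0],"angular":[0,0,0],"jaw":-1},
    {"linear":[0.01,-0.1,0],"angular":[0,0,0],"jaw":-1},
    {"linear":[0.01,-0.1,0],"angular":[0,0,0],"jaw":-1},
    {"linear":[0.01,-0.1,0],"angular":[0,0,0],"jaw":-1},
    {"linear":[0,0,0],"angular":[0,0,0],"jaw":-1}
  ]
}}

```text
clock: 11.2
ee_pos: [0.4845, -0.3403, 0.1244]
orientation: [0.526, 0.473, 0.525, -0.474]
ft_force: [-0.0, 0.9, -0.9]
finger_gap: 0.0299
```

Run:
```python
from h import *
a=snap("side");b=snap("top");o,M=st()
crop(a,240,280,420,480,3,"pics/sw3.png");crop(b,360,180,530,290,4.5,"pics/sw3t.png")
```

```text
t 11.3 tcp [ 0.4844 -0.339   0.1242] yaw 6.01 xaxis [-0.001 -0.    -1.   ] F [-0.3  0.2 -1.9] gap 0.0292
```

View pics/sw3.png

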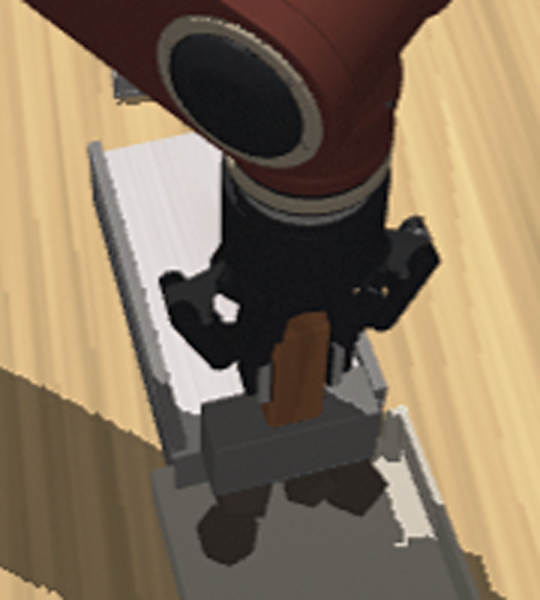

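View pics/sw3t.png

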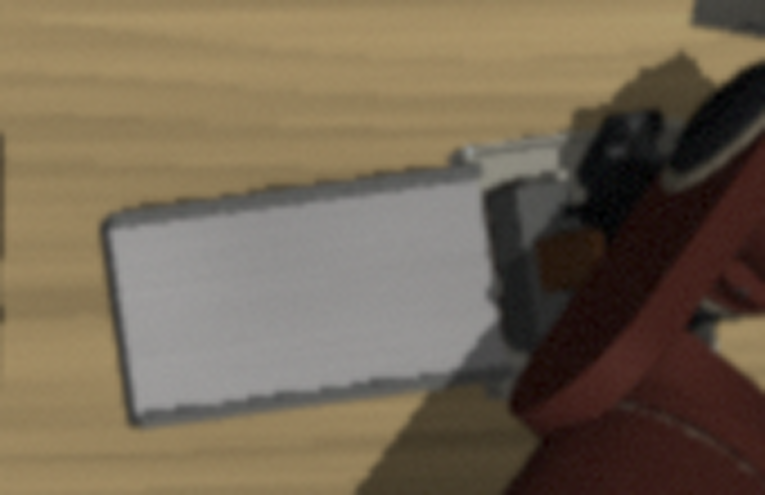

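{"op": "carry_out", "data": {
  "motion": [
    {"linear":[0,0,0.2],"angular":[0,0,0],"jaw":-1},
    {"linear":[0,0,0.3],"angular":[0,0,0],"jaw":-1},
    {"linear":[0,0,0.3],"angular":[0,0,0],"jaw":-1},
    {"linear":[0,0,0.2],"angular":[0,0,0],"jaw":-1},
    {"linear":[0.02,0.3,0],"angular":[0,0,-0.031],"jaw":-1},
    {"linear":[0.02,0.37,0],"angular":[0,0,-0.031],"jaw":-1},
    {"linear":[0.02,0.37,0],"angular":[0,0,-0.031],"jaw":-1},
    {"linear":[0.02,0.37,0],"angular":[0,0,-0.031],"jaw":-1},
    {"linear":[0.02,0.37,0],"angular":[0,0,-0.031],"jaw":-1},
    {"linear":[0.02,0.37,0],"angular":[0,0,-0.031],"jaw":-1},
    {"linear":[0.02,0.37,0],"angular":[0,0,-0.031],"jaw":-1},
    {"linear":[0.02,0.37,0],"angular":[0,0,-0.031],"jaw":-1},
    {"linear":[0.02,0.37,0],"angular":[0,0,-0.031],"jaw":-1},
    {"linear":[0.02,0.3,0],"angular":[0,0,-0.031],"jaw":-1},
    {"linear":[0,0,0],"angular":[0,0,0],"jaw":-1}
  ]
}}

```text
clock: 12.8
ee_pos: [0.499, 0.0378, 0.227]
orientation: [0.486, 0.514, 0.488, -0.511]
ft_force: [0.8, -0.8, -1.4]
finger_gap: 0.0289
```

Run:
```python
from h import *
a=snap("side","pics/d1.png");b=snap("top","pics/d1t.png");o,M=st()
crop(b,360,180,530,290,4.5,"pics/tr.png")
```

```text
t 12.9 tcp [0.4992 0.0352 0.227 ] yaw -3.1 xaxis [ 0.     0.004 -1.   ] F [-0.5 -0.1 -2. ] gap 0.0294
```

View pics/d1.png

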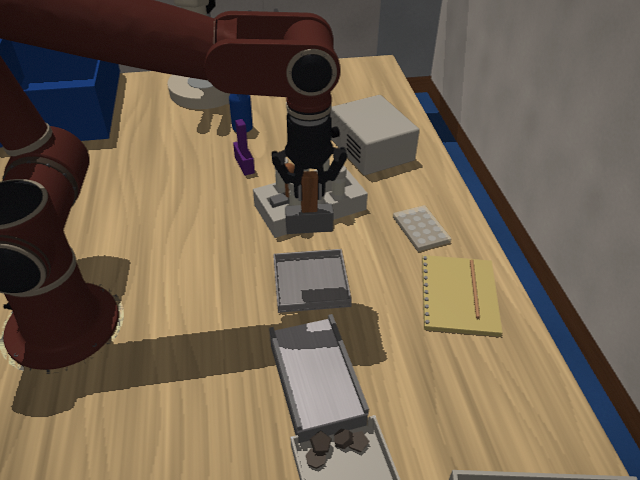

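View pics/tr.png

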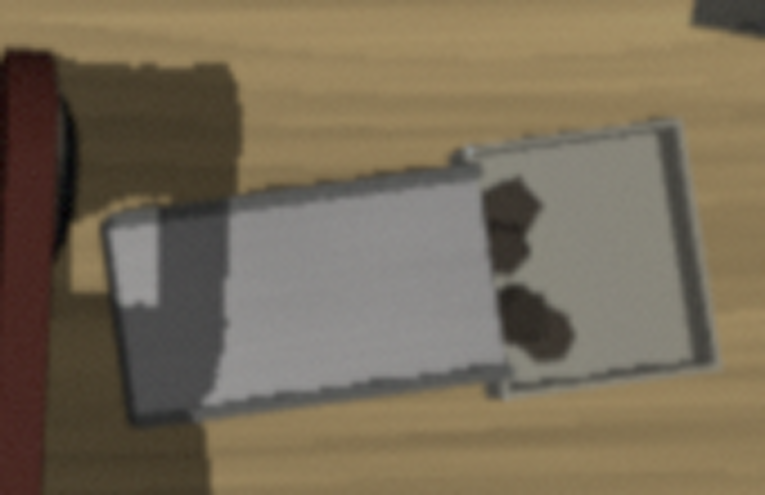

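Run:
```python
from h import *
a=snap("side")
crop(a,285,415,405,480,6.5,"pics/trs.png")
```

```text
(no output)
```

View pics/trs.png

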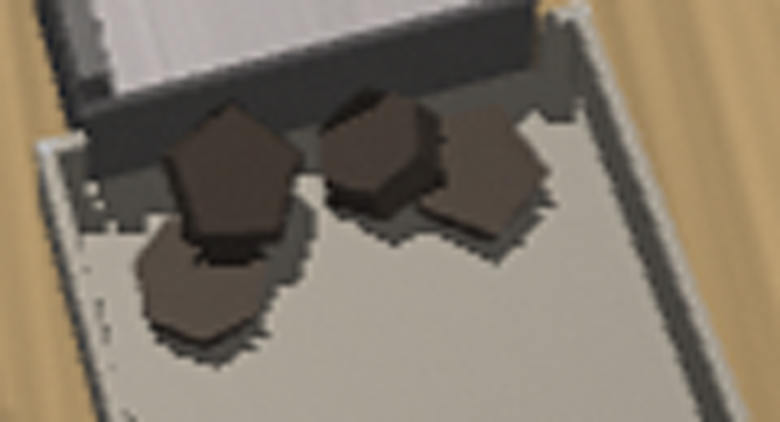

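Run:
```python
from h import *
a=snap("side");b=snap("top")
S=lambda x,y:(x/6.5+285-.4,y/6.5+415-.4);T=lambda x,y:(x/4.5+360-.4,y/4.5+180-.4)
print(tri(a,S(233,170),b,T(522,310)),tri(a,S(380,140),b,T(508,250)),tri(a,S(205,285),b,T(550,335)),tri(a,S(490,170),b,T(515,205)))
crop(b,455,205,525,280,8,"pics/trt.png")
```

```text
(array([ 0.46017609, -0.34199292,  0.02585045]), np.float64(0.0007513229930668934)) (array([ 0.49694039, -0.33728187,  0.02099698]), np.float64(0.004490673942305291)) (array([ 0.44772975, -0.36310864,  0.0104167 ]), np.float64(0.004683971911765308)) (array([ 0.52389517, -0.34540072,  0.01242163]), np.float64(0.00510636272624962))
```

View pics/trt.png

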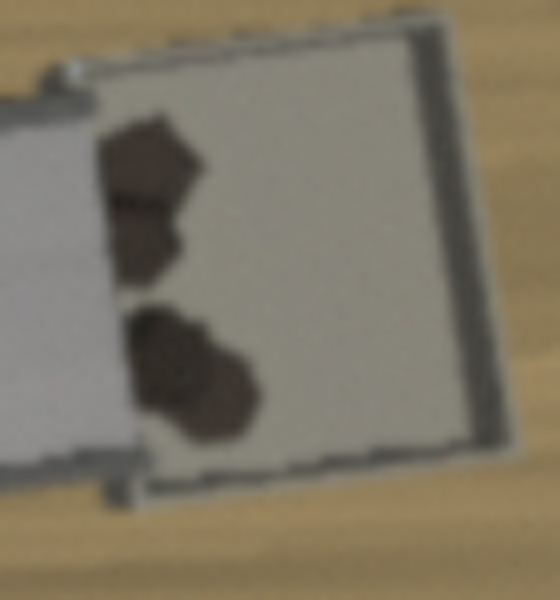

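All four chips lie in the tray (heights 10–26 mm). Now lower the scraper over the dish.

{"op": "carry_out", "data": {
  "motion": [
    {"linear":[0.01,-0.05,-0.2],"angular":[-0.008,0,0],"jaw":-1},
    {"linear":[0,0,-0.3],"angular":[0,0,0],"jaw":-1},
    {"linear":[0,0,-0.3],"angular":[0,0,0],"jaw":-1},
    {"linear":[0,0,-0.25],"angular":[0,0,0],"jaw":-1},
    {"linear":[0,0,-0.1],"angular":[0,0,0],"jaw":-1},
    {"linear":[0,0,0],"angular":[0,0,0],"jaw":-1}
  ]
}}

```text
clock: 13.65
ee_pos: [0.5017, 0.0214, 0.1109]
orientation: [0.484, 0.518, 0.481, -0.516]
ft_force: [0.7, 0.7, -1.5]
finger_gap: 0.0296
```

Run:
```python
from h import *
a=snap("side");o,M=st()
crop(a,240,170,380,320,4.5,"pics/d2.png")
```

```text
t 13.7 tcp [0.5022 0.0214 0.1117] yaw -3.92 xaxis [ 0.007 -0.002 -1.   ] F [-0.6 -0.7 -0.8] gap 0.0298
```

View pics/d2.png

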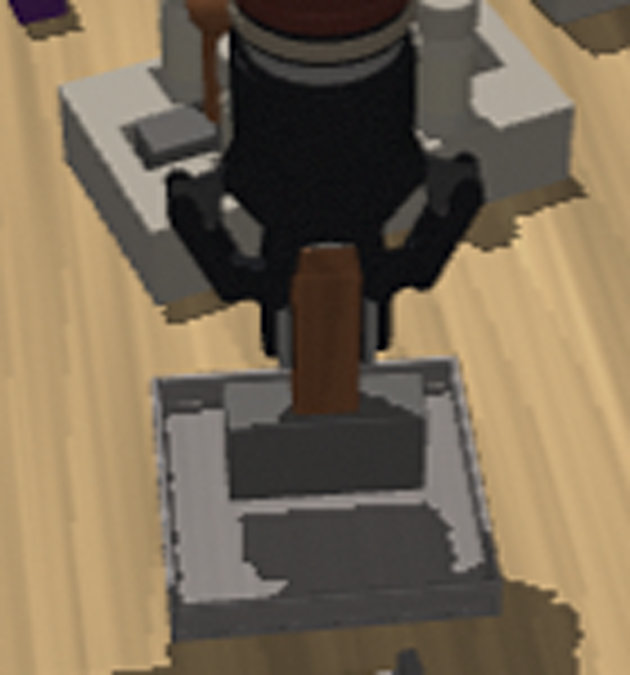

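{"op": "carry_out", "data": {
  "motion": [
    {"linear":[0,0.07,-0.1],"angular":[0.004,0.014,0.02],"jaw":-1},
    {"linear":[0,0,-0.08],"angular":[0,0,0],"jaw":-1},
    {"linear":[0,0,-0.04],"angular":[0,0,0],"jaw":-1},
    {"linear":[0,0,0],"angular":[0,0,0],"jaw":-1},
    {"linear":[0,0,0],"angular":[0,0,0],"jaw":-1}
  ]
}}

```text
clock: 14.2
ee_pos: [0.5057, 0.0285, 0.0928]
orientation: [0.487, 0.516, 0.483, -0.512]
ft_force: [0.9, -0.2, -1.8]
finger_gap: 0.0295
```

Run:
```python
from h import *
o,M=st()
```

```text
t 14.2 tcp [0.5057 0.0285 0.0928] yaw -3.31 xaxis [ 0.008 -0.001 -1.   ] F [ 0.9 -0.2 -1.8] gap 0.0295
```

{"op": "carry_out", "data": {
  "motion": [
    {"linear":[-0.03,0,-0.06],"angular":[0,0.016,0],"jaw":-1},
    {"linear":[0,0,-0.03],"angular":[0,0,0],"jaw":-1},
    {"linear":[0,0,-0.02],"angular":[0,0,0],"jaw":-1},
    {"linear":[0,0,0],"angular":[0,0,0],"jaw":-1}
  ]
}}

```text
clock: 14.6
ee_pos: [0.5029, 0.0285, 0.0817]
orientation: [-0.486, -0.514, -0.485, 0.514]
ft_force: [0.6, -0.2, -1.9]
finger_gap: 0.0296
```

Run:
```python
from h import *
o,M=st()
```

```text
t 14.6 tcp [0.5029 0.0285 0.0817] yaw -3.31 xaxis [ 0.    -0.001 -1.   ] F [ 0.6 -0.2 -1.9] gap 0.0296
```

Near the floor, still no upward force; small steps to contact.

{"op": "carry_out", "data": {
  "motion": [
    {"linear":[0,0,-0.015],"angular":[0,0,0],"jaw":-1},
    {"linear":[0,0,0],"angular":[0,0,0],"jaw":-1}
  ]
}}

```text
clock: 14.8
ee_pos: [0.5035, 0.0284, 0.0821]
orientation: [-0.486, -0.514, -0.485, 0.514]
ft_force: [-0.9, 0.4, -2.2]
finger_gap: 0.0289
```

Run:
```python
from h import *
a=snap("side");o,M=st()
crop(a,240,170,380,320,4.5,"pics/d3.png")
```

```text
t 14.85 tcp [0.5037 0.0284 0.0821] yaw -3.3 xaxis [ 0.001 -0.001 -1.   ] F [ 0.8 -0.2 -1.1] gap 0.0298
```

View pics/d3.png

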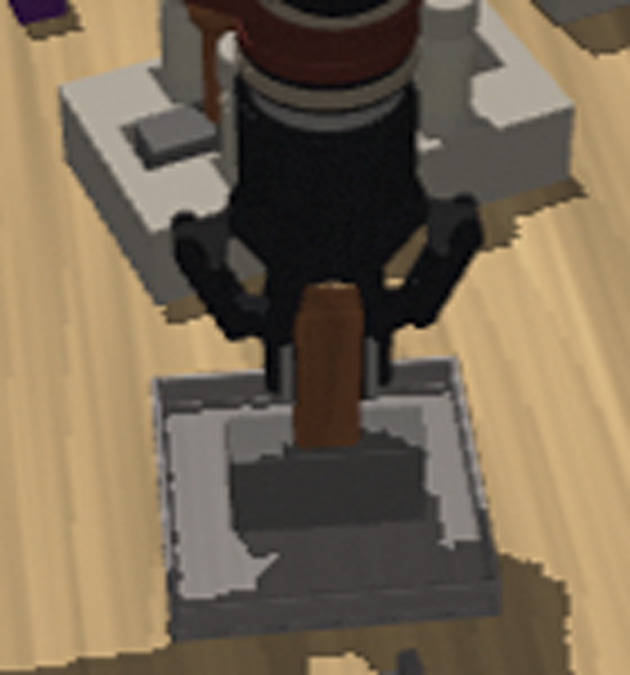

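{"op": "carry_out", "data": {
  "motion": [
    {"linear":[0,0,-0.03],"angular":[0,0,0],"jaw":-1},
    {"linear":[0,0,-0.02],"angular":[0,0,0],"jaw":-1}
  ]
}}

```text
clock: 15.05
ee_pos: [0.5042, 0.0284, 0.0816]
orientation: [-0.486, -0.514, -0.485, 0.515]
ft_force: [-7.3, 0.4, 12.4]
finger_gap: 0.0294
```

Run:
```python
from h import *
o,M=st()
```

```text
t 15.05 tcp [0.5042 0.0284 0.0816] yaw -3.28 xaxis [-0.001 -0.001 -1.   ] F [-7.3  0.4 12.4] gap 0.0294
```

{"op": "carry_out", "data": {
  "motion": [
    {"linear":[0,0,0.005],"angular":[0,0,0],"jaw":-1},
    {"linear":[0,0,0],"angular":[0,0,0],"jaw":0},
    {"linear":[0,0,0],"angular":[0,0,0],"jaw":0.5},
    {"linear":[0,0,0],"angular":[0,0,0],"jaw":1},
    {"linear":[0,0,0],"angular":[0,0,0],"jaw":1},
    {"linear":[0,0,0],"angular":[0,0,0],"jaw":1},
    {"linear":[0,0,0],"angular":[0,0,0],"jaw":1},
    {"linear":[0,0,0],"angular":[0,0,0],"jaw":1}
  ]
}}

```text
clock: 15.85
ee_pos: [0.5049, 0.0282, 0.0821]
orientation: [0.486, 0.514, 0.485, -0.514]
ft_force: [0.4, -0.2, -0.7]
finger_gap: 0.0853
```

Run:
```python
from h import *
a=snap("side");o,M=st()
crop(a,240,170,380,320,4.5,"pics/d4.png")
```

```text
t 15.9 tcp [0.5049 0.0282 0.0821] yaw -3.29 xaxis [ 0.001 -0.001 -1.   ] F [ 0.3 -0.2  0.1] gap 0.0855
```

View pics/d4.png

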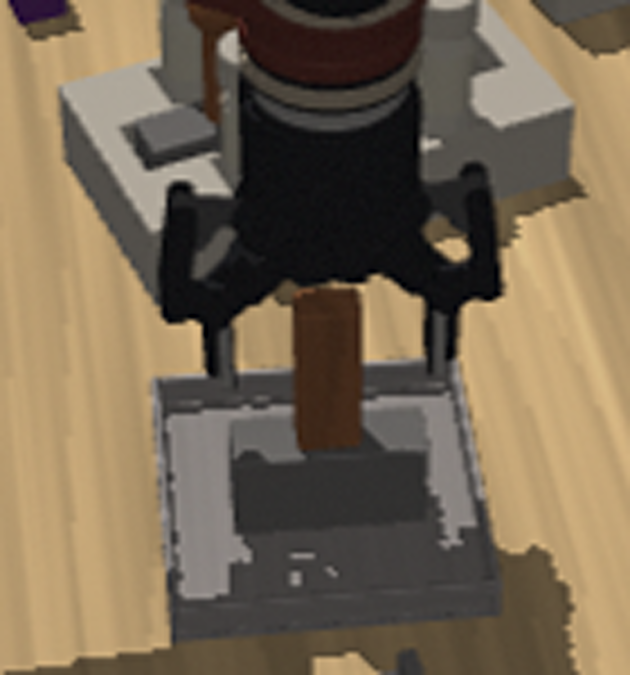

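Released, the scraper standing. Retreat straight up, then back away towards −y.

{"op": "carry_out", "data": {
  "motion": [
    {"linear":[0,0,0.1],"angular":[0,0,0],"jaw":1},
    {"linear":[0,0,0.2],"angular":[0,0,0],"jaw":1},
    {"linear":[0,0,0.3],"angular":[0,0,0],"jaw":1},
    {"linear":[0,0,0.4],"angular":[0,0,0],"jaw":1},
    {"linear":[0,0,0.4],"angular":[0,0,0],"jaw":1},
    {"linear":[0,0,0.4],"angular":[0,0,0],"jaw":1},
    {"linear":[-0.2,-0.3,0.1],"angular":[0,0,0],"jaw":1},
    {"linear":[-0.1,-0.4,0],"angular":[0,0,0],"jaw":1},
    {"linear":[0,-0.4,0],"angular":[0,0,0],"jaw":1},
    {"linear":[0,-0.4,0],"angular":[0,0,0],"jaw":1},
    {"linear":[0,-0.2,0],"angular":[0,0,0],"jaw":1},
    {"linear":[0,0,0],"angular":[0,0,0],"jaw":1},
    {"linear":[0,0,0],"angular":[0,0,0],"jaw":1},
    {"linear":[0,0,0],"angular":[0,0,0],"jaw":1}
  ]
}}

```text
clock: 17.3
ee_pos: [0.4707, -0.1462, 0.2924]
orientation: [0.491, 0.515, 0.481, -0.511]
ft_force: [-0.3, 0.7, 0.0]
finger_gap: 0.0851
```

Run:
```python
from h import *
a=snap("side","pics/f.png");b=snap("top","pics/ft.png");o,M=st()
```

```text
t 17.4 tcp [ 0.4708 -0.1459  0.2922] yaw -3.02 xaxis [ 0.013 -0.006 -1.   ] F [-0.9  0.3 -0.3] gap 0.0854
```

View pics/f.png

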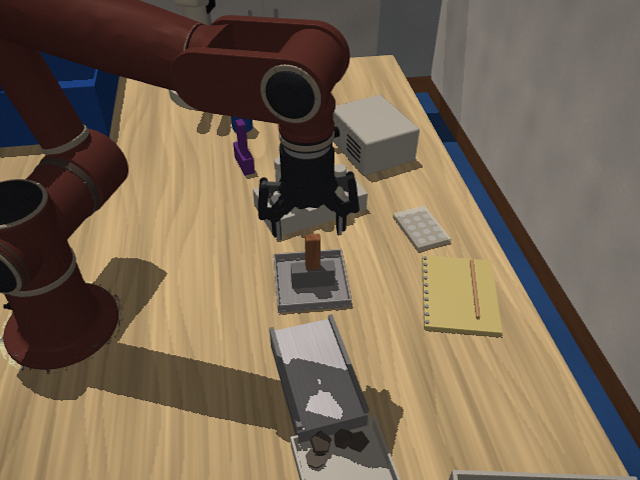

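View pics/ft.png

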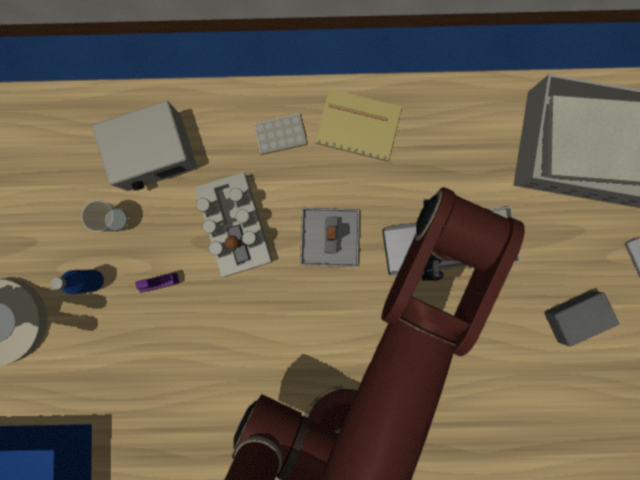

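Top: the scraper stands at (332,233) in the middle of the dish (331,237). The six caps and the rake ball (232,242) are where they were at the start. Side: the four chips are in the tray at (320–360,440–465), and the gripper hangs free.

Run:
```python
from h import *
a=cv2.imread("pics/top0.png");b=cv2.imread("pics/ft.png")
d=cv2.absdiff(a,b).max(2)[170:280,195:272]; print("rack diff px>40:",int((d>40).sum()))
workorder.sign_off(); st()
```

```text
rack diff px>40: 247
the job is handed in; nothing more can be done
the job is handed in; nothing more can be done
```

I took the scraper out of the rack by its two free x sides and swept all four chips off the plate in one push. I then stood it in the steel dish, backed the arm away and handed the job in at about 17.4 s of the 53 s allowed. Handing in reports no verdict, so the results below come from my own last checks.

- **Chips:** all four are in the tray near the plate end. Two of them lean on the other two. I measured their heights by triangulation at about 10–26 mm, under the 38 mm limit.
- **Scraper:** it stands upright near the dish centre. I released it at about (0.505, 0.028), and the centre I measured is about (0.501, 0.030).
- **Tubes and rake:** by eye, they are at the same pixels in the top view as at the start. A pixel difference over the rack area showed 247 changed pixels. I put this down to the empty slot and changed shadows, and did not look into it further.
- **Robot:** the gripper was open and about 0.29 m up, with near-zero wrist force.
- **Disagreement:** the two cameras differed by about 3–5 mm in x, up to about 8 mm in y at the chips. I settled this by comparing with the known gripper position and the rail gaps seen in the side view.

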